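# Find the loose bolt on the slide carrier and hold its cap open

## Robot

A 6-joint arm with a two-finger parallel gripper is mounted at the origin on a cart in front of the work surface, level with it; the furniture and walls round the work are solid. World frame = base frame: x ahead of the robot, y to its left, z up, the work surface at z = 0. Lengths are in m, angles in rad, forces in N, time in s.
With the tool pointing down it reaches from about 0.3 to 0.875 m from the base axis. Payload 6.4 kg.
Tool frame: the origin (TCP) lies between the finger pads; the fingertips stand 25 mm ahead of it and the grasp point (between the pads) lies 6 mm ahead of it; z points along the fingers, y is the line along which they close (so a half turn about z gives the same grasp; the last joint's range is limited). The gripper opens to 85 mm and grips with 20 to 120 N. Pads are 22 mm wide; open, the fingers measure 114 mm over their backs; the gripper's body (76 mm by 85 mm) begins 54 mm behind the grasp point. The pads swing forward as they close: fully open they stand 13 mm farther back than shut.
Start: joints at [-1.492, 0.181, 1.607, -0, 1.354, -0.206], TCP at [0.162, -0.552, 0.256] pointing down, gripper open.
Joint ranges: [-2.99, 2.99], [-0.89, 2.07], [0.3, 2.58], [-1.14, 4.28], [0, 2.63], [-3.12, 3.12]. Speed limits (rad/s): [2.57, 2.57, 3.01, 3.14, 3.14, 3.14].

## Interface

Orientations are given as a unit quaternion [w, x, y, z].
In Python, from bench import ctrl gives the robot as it stands.
- The arm moves only by the tool servo_tool, never from a script. Its argument "series" is text: rows parted by semicolons, each of 7 numbers parted by spaces: the gripper command: -1 is fully open, 1 is shut, values between are in proportion, then the shift along the tool's x, y, z in m, then the turn, a rotation vector about the tool's x, y, z in degrees. A call has 1 to 12 rows; each row is the pose to reach, as a shift and turn from the pose commanded when the call began, along the tool's axes at that moment; what a row does not reach only later rows make up. A row lasts 1/12 s, in which the tool goes at most 41.7 mm and 7.16 degrees, less where a joint would pass 70% of its speed; a pose out of reach is approached as far as the arm can. A call with a gripper value outside its range is refused whole. The fingers move at their own pace and stop on an object; the grip force is fixed at half the most. Time passes only in rows, so rows that repeat a pose let the fingers close. It gives the time, the measured TCP pose, the force, the opening and the grip force at its end, in the units of the state.
- ctrl.get_obs(): the state, without advancing time (a new reading comes with each control period).
- ctrl.camera(name): name is "scene" or "top"; returns a dict with "img" (480x640x3 uint8, red, green, blue), "z_map" (480x640 float32, m along the optical axis (not along the pixel's ray), 0 where there is no reading), "fovy" (degrees; the focal length in pixels is half the picture's height over the tangent of half this angle, whatever the lens; pixels are square), "cx", "cy" (the principal point, pixels), "extrinsics" (4x4, takes a point from camera to world coordinates). Camera axes: x right, y down, z forward; pixel columns grow to the right and rows downward; lengths in m; the calibration is good to about 2 mm. A picture is of the moment at which its call begins.
- ctrl.hand_in(): hands the job in; it is judged then, once.
The state is a dict: "time_s": time; "q": joint angles; "dq": joint speeds; "joint_efforts": joint torques, N m; "eef_pos": TCP position; "eef_rot": TCP orientation; "wrist_force": force on the tool from outside, world axes, zero at the start; "torque": the same for the moment, N m; "opening": opening from 0.0 (shut) to 1.0 (fully open); "grasp_force": force on a finger pad.
Only numpy, scipy, OpenCV 4.12 (cv2) and the standard library are available. Lean on these libraries where they do the work, as an engineer would, in place of code of your own. Each camera call takes 0.05 s, during which the arm holds its last target. There are 200 camera calls.

## Task

Push the carrier to the right along its rail until its spring ball drops into the notch between the two pins of the station block, then tap the three capped bolts one after the other from left to right, pressing each firmly down by its cap's T-handle: two are firm, the loose one sinks about a centimetre and stays down. Lift the loose bolt's cap open to roughly 55 degrees and finish while still holding it open, because it falls shut by itself; the bolt must stay down, the carrier in its notch. Leave the other two caps shut and do not disturb the loose things lying beside the rail.

Things in the scene. Friction and masses are not known exactly. Their poses are not given: they have to be found in the camera images.
- rail: Fixed rail slide on the bench: aluminium base plate 84 x 480 mm, 10 mm thick, an end stop 40 mm high at each end. Origin on the bench under the rail; y axis along the rail (to the robot's left), x across it away from the robot, z up. Slightly yawed; carrier and caps share its yaw.
- carrier (a joint): How far in m the grey carrier (64 x 272 mm, deck 55 mm above the bench) has slid from the left end of its rail towards the rail's -y (right); starts at 0, end stop at 0.165. Sliding takes 1 to 2 N.
- ball_point (a point): Lowest point of the spring ball under the small upright barrel (12 mm across) on the front side of the carrier, 10 mm above the bench. It moves with the carrier and is seated when it lies between the two pins of the station.
- station: Dark steel block (14 x 34 mm, 20 mm high) fixed to the rail's front edge, at a different place along it each time; axes as the rail's. Origin on the bench under the middle between its two round steel pins, 17 mm apart along y, which form the notch. The ball meets the first pin 16 mm before the middle; passing it takes about 5 N, then the ball pulls the carrier in over the last 4 mm.
- lug_top (a point): Centre of the top edge of the carrier's upright steel push lug at its left (+y) end: plate 40 mm across the rail (x), 10 mm thick along the rail (y), standing 44 mm clear above its foot (top 105 mm above the bench). Push it on its +y face or grip it across its 10 mm. The left bolt's centre is 65 mm to its right.
- lid_1: Black hinged cap, 40 x 40 mm, on the left (+y) bolt. Origin: centre of its T-handle's crossbar, round, 8 mm thick, 26 mm long along y, 23 mm above the cap's flat top, 80 mm from the next bar, 101 mm above the bench at first. Axes as the rail's when shut. Hinge line along y through x = 0.034, z = -0.032 in this frame: the bar rises and swings away from the robot, and may turn in the fingers.
- cap_1 (a joint): Opening angle of the left (+y) cap in rad: 0 shut, 1.5 fully open. A weak spring (under 0.05 N m) shuts it when let go.
- bolt_1 (a joint): How far in m the left (+y) bolt, a 40 mm square block under its cap and carrying it, has sunk; 0 at the start. Pressed at the T-handle or cap with 5 to 10 N, the loose bolt sinks 10 mm and stays there (friction 4 N); a tight one gives 1 mm at most. One of the three is loose, a different one each time; it looks like the others until tapped.
- lid_2: Black hinged cap, 40 x 40 mm, on the middle bolt. Origin: centre of its T-handle's crossbar, round, 8 mm thick, 26 mm long along y, 23 mm above the cap's flat top, 80 mm from the next bar, 101 mm above the bench at first. Axes as the rail's when shut. Hinge line along y through x = 0.034, z = -0.032 in this frame: the bar rises and swings away from the robot, and may turn in the fingers.
- cap_2 (a joint): Opening angle of the middle cap in rad: 0 shut, 1.5 fully open. A weak spring (under 0.05 N m) shuts it when let go.
- bolt_2 (a joint): How far in m the middle bolt, a 40 mm square block under its cap and carrying it, has sunk; 0 at the start. Pressed at the T-handle or cap with 5 to 10 N, the loose bolt sinks 10 mm and stays there (friction 4 N); a tight one gives 1 mm at most. One of the three is loose, a different one each time; it looks like the others until tapped.
- lid_3: Black hinged cap, 40 x 40 mm, on the right (-y) bolt. Origin: centre of its T-handle's crossbar, round, 8 mm thick, 26 mm long along y, 23 mm above the cap's flat top, 80 mm from the next bar, 101 mm above the bench at first. Axes as the rail's when shut. Hinge line along y through x = 0.034, z = -0.032 in this frame: the bar rises and swings away from the robot, and may turn in the fingers.
- cap_3 (a joint): Opening angle of the right (-y) cap in rad: 0 shut, 1.5 fully open. A weak spring (under 0.05 N m) shuts it when let go.
- bolt_3 (a joint): How far in m the right (-y) bolt, a 40 mm square block under its cap and carrying it, has sunk; 0 at the start. Pressed at the T-handle or cap with 5 to 10 N, the loose bolt sinks 10 mm and stays there (friction 4 N); a tight one gives 1 mm at most. One of the three is loose, a different one each time; it looks like the others until tapped.
- multimeter: Bystander: orange and grey multimeter, 138 x 70 x 48 mm, lying to the right of the rail. Origin at the centre of its underside.
- driver: Bystander: blue screwdriver, 176 mm long, lying to the right of the rail. Origin at the centre of its underside.
- tape: Bystander: roll of black tape, 62 mm across, 20 mm high, left of the rail. Origin at the centre of its underside.
- oil: Bystander: small white bottle with a blue nozzle, 42 mm across, 120 mm high, standing left of the rail. Origin at the centre of its underside.

How it is judged:
By the outcome, as a careful person would: the job done as asked, in the order asked, and still so for the second after the job is handed in, while the arm keeps its last pose, push and grip.
It also fails if it takes over 59 s, if anything falls off the work surface, if the arm or the gripper's body presses on something with over 40 N, if the wrist force passes 120 N, or if a joint passes its speed limit or range.

## Working session

There is one attempt and no reset: what is moved stays moved. The work goes in short steps, Python scripts to look and compute and a tool call to move; the robot and the scene stay as the last step left them, time stands still between calls to the robot, and variables do not carry over. Pictures are saved under pics/ and viewed, at most 10 in all, crops included, and the job is handed in when it is done.

Besides the shell and the picture viewer there is one more tool, called after "Emit:" as name(argument=value, ...), one argument or row to a line, values as JSON. servo_tool: Moves the arm, as the interface text tells. Its arguments: {"type":"object","properties":{"series":{"type":"string"}},"required":["series"]}

```bash
mkdir -p pics; cat > h.py <<'E'
import numpy as np, cv2
from bench import ctrl
def cam(n):
    c=ctrl.camera(n); f=c["img"].shape[0]/2/np.tan(np.radians(c["fovy"])/2)
    z=c["z_map"]; v,u=np.mgrid[:480,:640]
    P=np.stack([(u-c["cx"])/f*z,(v-c["cy"])/f*z,z,np.ones_like(z)],-1)@c["extrinsics"].T
    P=P[...,:3].copy(); P[z==0]=np.nan
    return c,P
def save(n,img): cv2.imwrite("pics/"+n,img[...,::-1])
E
python3 - <<'E'
from h import *
for n in("scene","top"):
    c,P=cam(n); save(n+"1.png",c["img"]); np.save(n+".npy",P); print(n,c["fovy"],c["extrinsics"].round(3).tolist())
o=ctrl.get_obs(); print({k:np.round(v,3).tolist() for k,v in o.items()})
E
```

```text
scene 52.292101742639105 [[-0.724, -0.376, 0.579, -0.421], [-0.69, 0.396, -0.606, 0.911], [-0.001, -0.838, -0.546, 0.886], [0.0, 0.0, 0.0, 1.0]]
top 54.71282199589495 [[-0.024, -0.996, 0.083, 0.318], [-1.0, 0.024, 0.007, 0.007], [-0.009, -0.083, -0.997, 1.595], [0.0, 0.0, 0.0, 1.0]]
{'time_s': 0.1, 'q': [-1.492, 0.181, 1.608, -0.0, 1.354, -0.206], 'dq': [-0.0, -0.004, -0.003, 0.0, 0.0, -0.0], 'joint_efforts': [0.001, -44.587, -35.224, -0.0, 0.004, -0.0], 'eef_pos': [0.162, -0.551, 0.255], 'eef_rot': [-0.001, 0.99, 0.142, 0.0], 'wrist_force': [0.733, 0.55, 0.443], 'torque': [0.025, 0.026, -0.014], 'grasp_force': 0.0, 'opening': 0.999}
```

View pics/scene1.png

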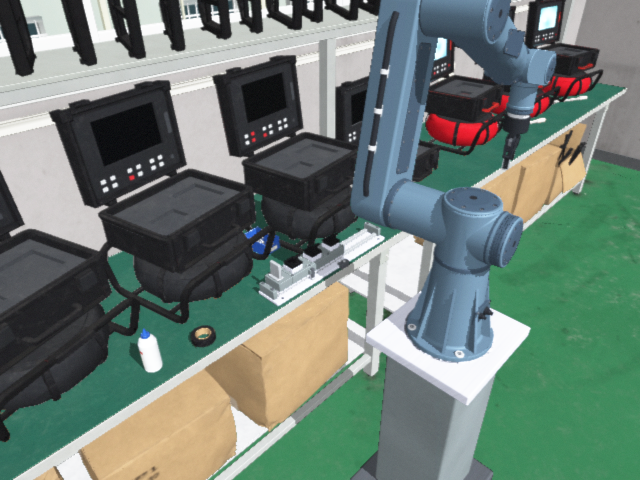

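View pics/top1.png

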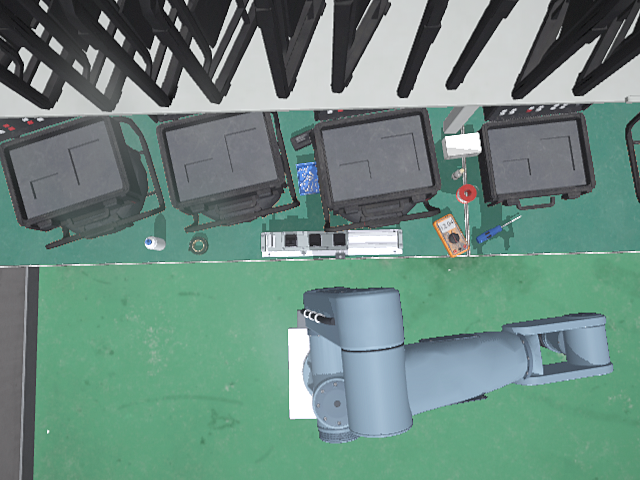

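The scene view shows the rail at about (260–380, 230–300) in front of the black cases. In the top view the rail spans (262–403, 231–256), the caps are near (291, 240), (315, 240) and (340, 240), and the multimeter is at (451, 235). I'll enlarge both views and measure.

```bash
python3 - <<'E'
from h import *
t=cv2.imread("pics/top1.png")[220:270,255:410]; s=cv2.imread("pics/scene1.png")[215:310,250:390]
t=cv2.resize(t,None,fx=5,fy=5,interpolation=cv2.INTER_CUBIC)[:, :775]
s=cv2.resize(s,None,fx=3.6,fy=3.6,interpolation=cv2.INTER_CUBIC)
im=np.zeros((600,800,3),np.uint8); im[:250,:775]=t; im[252:252+342,:504]=s[:342,:504]
cv2.imwrite("pics/crop.png",im)
P=np.load("top.npy")
for r in range(224,264,2): print(r,(P[r,258:408:4,2]*1000).round().astype(int).tolist())
print(P[240,[262,291,315,340,403]].round(3),P[258,[262,330,403]].round(3),P[232,[262,330,403]].round(3))
E
```

```text
224 [1, 4, 3, -2, 0, -2, -5, -2, 3, 1, -5, -1, 0, -2, -3, -2, 2, 87, -7, -4, 0, 1, 146, 154, 153, 151, 149, 153, 151, 148, 150, 153, 152, 146, 141, -5, 1, -8]
226 [3, 1, -4, 6, 2, -8, 3, 1, -1, -6, -3, -3, -4, -6, -6, 1, -3, 122, 128, 148, 152, 152, 149, 151, 151, 147, 148, 150, 146, 144, 148, 142, -1, -4, -3, -2, 0, 1]
228 [-5, -2, -4, -2, -2, -3, 1, -2, -4, 0, -1, -3, -4, 4, -1, -3, -2, 134, 146, 151, 157, 154, 148, 147, 146, -2, 5, -3, 137, 2, -4, 0, -7, 1, -1, -5, -2, 0]
230 [-3, -1, -2, 2, 2, -3, -1, -3, 0, 0, -3, -4, -4, -1, -4, 4, 50, 131, 143, 151, 152, 145, 52, 0, 6, 10, 10, 10, 3, 10, 15, 5, 8, 14, 9, 33, 1, -4]
232 [0, 44, 9, 55, 52, 55, 59, 51, 56, 54, 53, 52, 51, 57, 53, 54, 52, 51, 42, 56, 49, 52, 56, 5, 21, 18, 18, 19, 22, 24, 22, 17, 15, 17, 21, 30, -3, 1]
234 [-3, 40, 22, 106, 55, 51, 49, 69, 77, 76, 53, 52, 55, 81, 74, 82, 57, 55, 53, 79, 74, 75, 56, 19, 20, 25, 14, 25, 27, 21, 18, 26, 18, 25, 26, 42, -2, 0]
236 [-4, 33, 17, 98, 56, 58, 49, 75, 75, 74, 55, 54, 51, 75, 77, 73, 51, 49, 56, 78, 76, 72, 53, 7, 1, 8, 2, -2, 12, 6, 4, 12, 8, 8, 9, 37, 2, -4]
238 [-1, 41, 
[... 1750 characters left out ...]
766, -749, -753, -757, -754, -752, -757, -752, -765, -742, -743, -763, -754, -753, -742, -737, -754, -742, -756, -763, -757]
262 [-762, -743, -751, -758, -747, -747, -750, -758, -753, -743, -739, -9223372036854775808, -756, -748, -755, -743, -747, -756, -761, -744, -746, -763, -742, -756, -748, -755, -745, -756, -763, -761, -750, -747, -764, -747, -742, -752, -749, -756]
[[ 0.449  0.239  0.04 ]
 [ 0.444  0.138  0.075]
 [ 0.442  0.059  0.073]
 [ 0.44  -0.023  0.074]
 [ 0.44  -0.242 -0.002]] [[ 0.39   0.246 -0.003]
 [ 0.384  0.011  0.001]
 [ 0.407 -0.355 -0.748]] [[ 0.476  0.238  0.044]
 [ 0.47   0.009  0.042]
 [ 0.468 -0.243 -0.004]]<stdin>:8: RuntimeWarning: invalid value encountered in cast
```

View pics/crop.png

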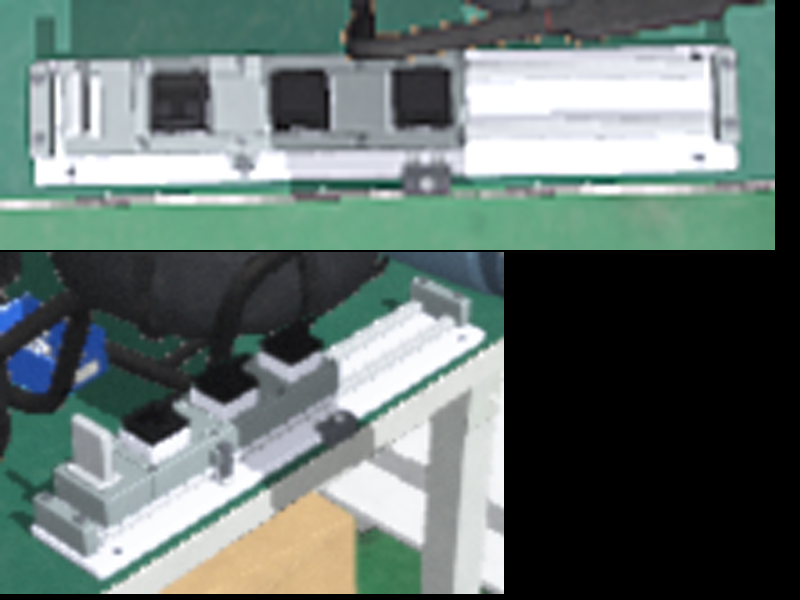

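The crop shows the lug at (95, 105), the three caps at (180, 100), (300, 100) and (422, 97), the barrel at (243, 162) and the station at (427, 178). The case's tube overhangs the rear of the rail. Next I'll fit the coordinates and map the overhang.

```bash
python3 - <<'E'
from h import *
T=np.load("top.npy");S=np.load("scene.npy")
img={"top":cv2.imread("pics/top1.png"),"scene":cv2.imread("pics/scene1.png")}
for n,P in(("top",T),("scene",S)):
    x,y,z=np.moveaxis(P,-1,0)
    print(n)
    dark=img[n].max(-1)<70
    m=dark&(x>.41)&(x<.475)&(y>-.07)&(y<.18)&(z>.064)&(z<.088)
    k,l,st,_=cv2.connectedComponentsWithStats(m.astype(np.uint8))
    for i in range(1,k):
        if st[i,4]>15:
            Q=P[l==i]; print(" cap",st[i,4],Q.mean(0).round(4),Q.min(0).round(3),Q.max(0).round(3))
    for lo,hi in((.10,.18),(.03,.10),(-.06,.03)):
        h=dark&(x>.40)&(x<.46)&(y>lo)&(y<hi)&(z>.092)&(z<.112); Q=P[h]; print(" bar",len(Q),Q.mean(0).round(4) if len(Q) else "")
    g=(x>.4)&(x<.48)&(y>.17)&(y<.225)&(z>.09)&(z<.115); Q=P[g]; print(" lug",len(Q),Q.mean(0).round(4),np.percentile(Q,[5,95],axis=0).round(3).tolist())
    b=(x>.36)&(x<.42)&(y>.05)&(y<.14)&(z>.025)&(z<.06); Q=P[b]; print(" front blob",len(Q),np.percentile(Q,[5,50,95],axis=0).round(3).tolist())
    s=(x>.36)&(x<.42)&(y>-.1)&(y<.05)&(z>.013)&(z<.027)&dark; Q=P[s]; print(" station",len(Q),Q.mean(0).round(4) if len(Q) else"",np.percentile(Q,[5,95],axis=0).round(3).tolist() if len(Q) else "")
    st=(y>-.3)&(y<-.2)&(x>.4)&(x<.5)&(z>.03)&(z<.05); Q=P[st]; print(" Rstop",Q.mean(0).round(4))
    st=(y>.2)&(y<.27)&(x>.4)&(x<.5)&(z>.03)&(z<.05); Q=P[st]; print(" Lstop",Q.mean(0).round(4))
A=np.concatenate([T.reshape(-1,3),S.reshape(-1,3)])
for y0 in np.arange(-.26,.26,.04):
    B=A[(abs(A[:,1]-y0)<.02)&(A[:,2]>.115)&(A[:,0]>.3)&(A[:,0]<.7)]
    print(round(y0,2),[(round(zz,2),round(float(B[(abs(B[:,2]-zz)<.02),0].min()),3)) for zz in(.13,.17,.21,.25,.29,.33,.4) if (abs(B[:,2]-zz)<.02).any()])
E
```

```text
top
 cap 81 [0.448  0.1376 0.0768] [0.426 0.121 0.067] [0.461 0.155 0.086]
 cap 114 [0.4453 0.0605 0.0764] [0.425 0.042 0.066] [0.462 0.079 0.087]
 cap 102 [ 0.4453 -0.0204  0.0758] [ 0.426 -0.037  0.068] [ 0.46  -0.003  0.088]
 bar 17 [0.4288 0.1424 0.1012]
 bar 16 [0.4285 0.0591 0.1032]
 bar 19 [ 0.4288 -0.0168  0.1021]
 lug 47 [0.4449 0.2054 0.1009] [[0.427, 0.201, 0.094], [0.462, 0.211, 0.106]]
 front blob 81 [[0.402, 0.054, 0.036], [0.414, 0.101, 0.052], [0.418, 0.134, 0.057]]
 station 0  
 Rstop [ 0.443  -0.225   0.0377]
 Lstop [0.4438 0.2343 0.0402]
scene
 cap 109 [ 0.439  -0.0162  0.0771] [ 0.421 -0.043  0.069] [0.462 0.003 0.088]
 cap 121 [0.4388 0.0633 0.077 ] [0.419 0.038 0.069] [0.465 0.08  0.087]
 cap 117 [0.4396 0.1444 0.0772] [0.42  0.118 0.069] [0.466 0.16  0.088]
 bar 27 [0.4267 0.1405 0.1013]
 bar 27 [0.4262 0.0597 0.1005]
 bar 26 [ 0.4265 -0.0201  0.1001]
 lug 67 [0.4413 0.2059 0.0997] [[0.425, 0.199, 0.092], [0.46, 0.21, 0.106]]
 front blob 241 [[0.398, 0.055, 0.027], [0.412, 0.102, 0.045], [0.417, 0.135, 0.057]]
 station 0  
 Rstop [ 0.4397 -0.2253  0.0372]
 Lstop [0.4377 0.2277 0.0386]
-0.26 [(0.13, 0.494), (0.17, 0.496), (0.21, 0.533), (0.25, 0.534)]
-0.22 [(0.13, 0.483), (0.17, 0.485), (0.21, 0.515), (0.25, 0.533)]
-0.18 [(0.13, 0.478), (0.17, 0.48), (0.21, 0.508), (0.25, 0.539)]
-0.14 [(0.13, 0.469), (0.17, 0.471), (0.21, 0.5), (0.25, 0.535)]
-0.1 [(0.13, 0.469), (0.17, 0.468), (0.21, 0.5), (0.25, 0.528)]
-0.06 [(0.13, 0.464), (0.17, 0.465), (0.21, 0.504), (0.25, 0.504)]
-0.02 [(0.13, 0.459), (0.17, 0.462), (0.21, 0.502), (0.25, 0.503)]
0.02 [(0.13, 0.46), (0.17, 0.465), (0.21, 0.51), (0.25, 0.517)]
0.06 [(0.25, 0.681)]
0.1 [(0.13, 0.543)]
0.14 [(0.13, 0.527), (0.17, 0.531), (0.21, 0.581), (0.25, 0.58)]
0.18 [(0.13, 0.52), (0.17, 0.522), (0.21, 0.563), (0.25, 0.56)]
0.22 [(0.13, 0.51), (0.17, 0.515), (0.21, 0.54), (0.25, 0.557)]
```

```bash
cat >> h.py <<'E'
from scipy.spatial.transform import Rotation as R
def rel(p,a,lead=0):
    """target point p for the point 'lead' m ahead of TCP, tilt a deg; prints tool-frame shift (mm) and rotvec (deg)"""
    o=ctrl.get_obs(); w,x,y,z=o["eef_rot"]; R0=R.from_quat([x,y,z,w]); a=np.radians(a)
    M=np.array([[np.cos(a),0,np.sin(a)],[0,-1,0],[np.sin(a),0,-np.cos(a)]]).T
    t=np.array(p)-lead*M[:,2]-o["eef_pos"]
    print("rel",(R0.inv().apply(t)).round(4),np.degrees((R0.inv()*R.from_matrix(M)).as_rotvec()).round(2))
def st():
    o=ctrl.get_obs(); print(round(o["time_s"],2),"q",np.round(o["q"],2),"pos",np.round(o["eef_pos"],4),"F",np.round(o["wrist_force"],1),"open",round(o["opening"],3),"g",o["grasp_force"])
E
python3 - <<'E'
from h import *
c,_=cam("top"); f=240/np.tan(np.radians(c["fovy"])/2); E=c["extrinsics"]; print(c["cx"],c["cy"])
def at(u,v,z):
    d=E[:3,:3]@[(u-c["cx"])/f,(v-c["cy"])/f,1]; return (E[:3,3]+d*(z-E[2,3])/d[2]).round(4)
print("barrel",at(303.6,252.4,.05),"station",at(340.4,255.6,.02),"cap1",at(291,240,.078),"lug",at(255+95/5,220+105/5,.105))
rel([.38,-.2,.3],0)
E
```

```text
327.66792105123307 238.9308610670476
barrel [0.4032 0.0988 0.05  ] station [ 0.3909 -0.0242  0.02  ] cap1 [0.4434 0.1377 0.078 ] lug [0.4393 0.1903 0.105 ]
rel [ 0.3084 -0.276  -0.0439] [-8.000e-02 -1.000e-02  1.632e+01]
```

Emit:
servo_tool(
  series="-0.4 0.308 -0.276 -0.044 0 0 16.3;-0.4 0.308 -0.276 -0.044 0 0 16.3;-0.4 0.308 -0.276 -0.044 0 0 16.3;-0.4 0.308 -0.276 -0.044 0 0 16.3;-0.4 0.308 -0.276 -0.044 0 0 16.3;-0.4 0.308 -0.276 -0.044 0 0 16.3;-0.4 0.308 -0.276 -0.044 0 0 16.3;-0.4 0.308 -0.276 -0.044 0 0 16.3;-0.4 0.308 -0.276 -0.044 0 0 16.3;-0.4 0.308 -0.276 -0.044 0 0 16.3;-0.4 0.308 -0.276 -0.044 0 0 16.3;-0.4 0.308 -0.276 -0.044 0 0 16.3",
)

```text
time_s: 1.15
eef_pos: [0.3805, -0.1985, 0.3005]
eef_rot: [0.0, 1.0, 0.003, 0.0]
wrist_force: [0.0, -0.2, 0.9]
opening: 0.701
grasp_force: 0.0
```

```bash
python3 -c "
from h import *
st(); rel([.443,.2055,.17],45,.006)"
```

```text
1.15 q [-0.76 -0.2   1.9  -0.    1.45  0.81] pos [ 0.3805 -0.1985  0.3005] F [ 0.  -0.2  0.9] open 0.701 g 0.0
rel [ 0.0606 -0.4037  0.1261] [-0.1  44.98  0.33]
```

Emit:
servo_tool(
  series="0.3 0.06 -0.404 0.126 0 45 0.3;0.3 0.06 -0.404 0.126 0 45 0.3;0.3 0.06 -0.404 0.126 0 45 0.3;0.3 0.06 -0.404 0.126 0 45 0.3;0.3 0.06 -0.404 0.126 0 45 0.3;0.3 0.06 -0.404 0.126 0 45 0.3;0.3 0.06 -0.404 0.126 0 45 0.3;0.3 0.06 -0.404 0.126 0 45 0.3;0.3 0.06 -0.404 0.126 0 45 0.3;0.3 0.06 -0.404 0.126 0 45 0.3;0.3 0.06 -0.404 0.126 0 45 0.3;0.3 0.06 -0.404 0.126 0 45 0.3",
)

```text
time_s: 2.15
eef_pos: [0.4319, 0.1456, 0.1873]
eef_rot: [0.006, 0.926, -0.007, 0.378]
wrist_force: [-0.0, -0.9, 0.7]
opening: 0.349
grasp_force: 0.0
```

```bash
python3 -c "
from h import *
st(); rel([.443,.2055,.092],45,.006)
c,P=cam('scene'); save('s2.png',cv2.resize(c['img'][120:320,200:440],None,fx=3,fy=3))"
```

```text
2.15 q [ 0.14 -0.39  2.46 -0.37  0.32  2.03] pos [0.4319 0.1456 0.1873] F [-0.  -0.9  0.7] open 0.349 g 0.0
rel [-0.0594 -0.0605  0.0688] [ 0.97  0.55 -0.48]
```

View pics/s2.png

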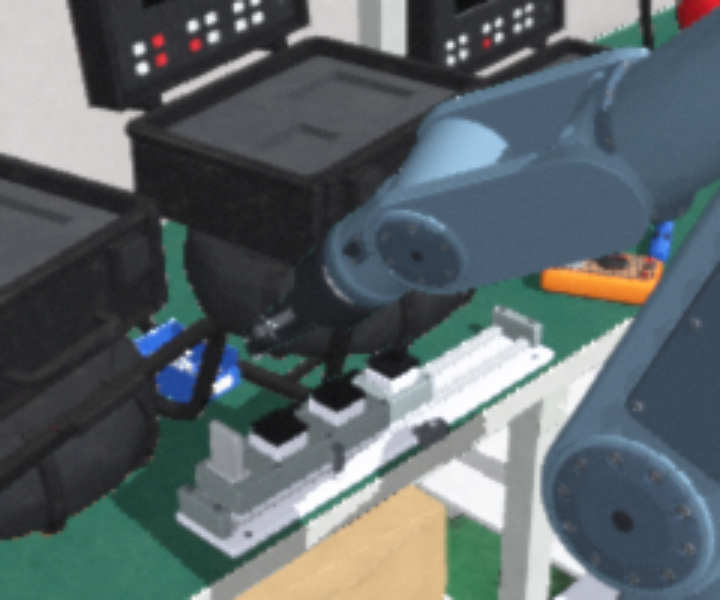

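The picture shows the gripper tilted 45°, at about (265, 330), clear of the cases. It still has to move to the lug, which is at (225, 450).

Emit:
servo_tool(
  series="0.3 -0.004 -0.0605 0.014 0 0.5 -0.5;0.3 -0.004 -0.0605 0.014 0 0.5 -0.5;0.3 -0.004 -0.0605 0.014 1 0.5 -0.5;0.3 -0.004 -0.0605 0.014 1 0.5 -0.5;0.3 -0.018 -0.0605 0.027 1 0.5 -0.5;0.3 -0.032 -0.0605 0.041 1 0.5 -0.5;0.3 -0.045 -0.0605 0.055 1 0.5 -0.5;0.3 -0.059 -0.0605 0.069 1 0.5 -0.5;0.3 -0.059 -0.0605 0.069 1 0.5 -0.5;0.3 -0.059 -0.0605 0.069 1 0.5 -0.5",
)

```text
time_s: 3.03
eef_pos: [0.4398, 0.1992, 0.122]
eef_rot: [-0.004, 0.93, 0.003, 0.366]
wrist_force: [-0.2, -1.0, 0.8]
opening: 0.35
grasp_force: 0.0
```

```bash
python3 -c "
from h import *
st(); rel([.443,.2055,.092],45,.006)
c,P=cam('scene'); save('s3.png',cv2.resize(c['img'][200:320,220:360],None,fx=5,fy=5))"
```

```text
3.03 q [ 0.3  -0.07  2.39 -1.14  0.21  2.92] pos [0.4398 0.1992 0.122 ] F [-0.2 -1.   0.8] open 0.35 g 0.0
rel [-0.0183 -0.0062  0.0182] [-0.51  2.01  0.16]
```

View pics/s3.png

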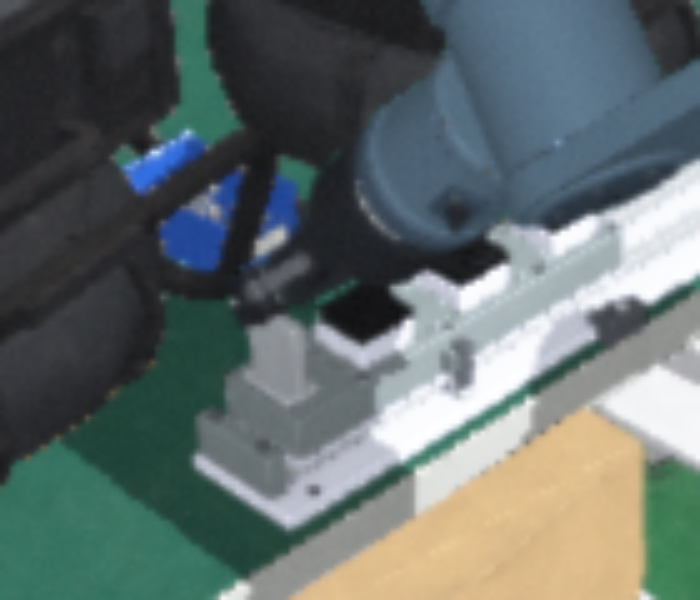

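The fingers are just above the lug at (275, 310), but joint 4 sits at its limit (-1.14) near the wrist singularity. I'll back off to a 20° tilt.

```bash
python3 -c "
from h import *
rel([.443,.2055,.15],20,.006)"
```

```text
rel [ 0.0234 -0.0061 -0.0234] [ -0.52 -23.04   0.24]
```

Emit:
servo_tool(
  series="0.3 0.023 -0.006 -0.023 -0.5 -7 0.2;0.3 0.023 -0.006 -0.023 -0.5 -14 0.2;0.3 0.023 -0.006 -0.023 -0.5 -23 0.2;0.3 0.023 -0.006 -0.023 -0.5 -23 0.2;0.3 0.023 -0.006 -0.023 -0.5 -23 0.2;0.3 0.023 -0.006 -0.023 -0.5 -23 0.2;0.3 0.023 -0.006 -0.023 -0.5 -23 0.2",
)

```text
time_s: 3.67
eef_pos: [0.4443, 0.2067, 0.1585]
eef_rot: [-0.002, 0.984, 0.0, 0.176]
wrist_force: [1.2, -0.6, 0.6]
opening: 0.354
grasp_force: 0.0
```

```bash
python3 -c "
from h import *
st(); rel([.443,.2055,.092],20,.006);rel([.443,.2055,.15],20,.006)"
```

```text
3.67 q [ 0.24 -0.08  2.13 -0.11  0.74  1.88] pos [0.4443 0.2067 0.1585] F [ 1.2 -0.6  0.6] open 0.354 g 0.0
rel [-0.0242  0.0015  0.0559] [-0.28 -0.23 -0.  ]
rel [-0.0041  0.0012  0.0015] [-0.28 -0.23 -0.  ]
```

Good: well-conditioned now. Descend and grip the lug.

Emit:
servo_tool(
  series="0.3 -0.008 0.0015 0.012 0 0 0;0.3 -0.012 0.0015 0.025 0 0 0;0.3 -0.017 0.0015 0.037 0 0 0;0.3 -0.024 0.0015 0.056 0 0 0;0.3 -0.024 0.0015 0.056 0 0 0;0.7 -0.024 0.0015 0.056 0 0 0;1 -0.024 0.0015 0.056 0 0 0;1 -0.024 0.0015 0.056 0 0 0;1 -0.024 0.0015 0.056 0 0 0;1 -0.024 0.0015 0.056 0 0 0",
)

```text
time_s: 4.5
eef_pos: [0.4362, 0.204, 0.0938]
eef_rot: [-0.0, 0.985, 0.0, 0.173]
wrist_force: [0.4, -5.1, -4.1]
opening: 0.108
grasp_force: 58.8
```

```bash
python3 -c "
from h import *
st()"
```

```text
4.5 q [ 0.24  0.04  2.18 -0.15  0.58  1.92] pos [0.4362 0.204  0.0938] F [ 0.4 -5.1 -4.1] open 0.108 g 58.836740255355835
```

Emit:
servo_tool(
  series="1 0 0.008 0 0 0 0;1 0 0.016 0 0 0 0;1 0 0.024 0 0 0 0;1 0 0.033 0 0 0 0;1 0 0.042 0 0 0 0;1 0 0.051 0 0 0 0;1 0 0.060 0 0 0 0;1 0 0.069 0 0 0 0;1 0 0.078 0 0 0 0;1 0 0.086 0 0 0 0;1 0 0.092 0 0 0 0;1 0 0.096 0 0 0 0",
)

```text
time_s: 5.5
eef_pos: [0.4361, 0.1085, 0.0938]
eef_rot: [-0.001, 0.985, -0.0, 0.173]
wrist_force: [-6.4, 2.6, 3.9]
opening: 0.105
grasp_force: 61.8
```

```bash
python3 -c "
from h import *
st()"
```

```text
5.5 q [-0.03 -0.05  2.28  0.02  0.57  1.52] pos [0.4361 0.1085 0.0938] F [-6.4  2.6  3.9] open 0.105 g 61.78694486618042
```

Emit:
servo_tool(
  series="1 -0.001 0.002 0 0 0 0;1 -0.001 0.005 0 0 0 0;1 -0.001 0.008 0 0 0 0;1 -0.001 0.01 0 0 0 0;1 -0.001 0.01 0 0 0 0",
)

```text
time_s: 5.92
eef_pos: [0.4361, 0.0986, 0.0938]
eef_rot: [-0.001, 0.985, 0.0, 0.174]
wrist_force: [-7.1, -1.1, 8.6]
opening: 0.106
grasp_force: 62.8
```

Emit:
servo_tool(
  series="1 0 0.002 0 0 0 0;1 0 0.004 0 0 0 0;1 0 0.004 0 0 0 0",
)

```text
time_s: 6.17
eef_pos: [0.4361, 0.0951, 0.0938]
eef_rot: [-0.001, 0.985, 0.0, 0.174]
wrist_force: [-6.8, 4.1, 10.0]
opening: 0.107
grasp_force: 62.6
```

Emit:
servo_tool(
  series="1 0 0.002 0 0 0 0;1 0 0.004 0 0 0 0;1 0 0.004 0 0 0 0",
)

```text
time_s: 6.42
eef_pos: [0.436, 0.091, 0.0938]
eef_rot: [-0.001, 0.985, 0.0, 0.174]
wrist_force: [-7.7, 2.0, 9.9]
opening: 0.099
grasp_force: 62.8
```

Emit:
servo_tool(
  series="1 0 0.002 0 0 0 0;1 0 0.004 0 0 0 0;1 0 0.004 0 0 0 0",
)

```text
time_s: 6.67
eef_pos: [0.436, 0.0867, 0.0938]
eef_rot: [-0.001, 0.985, 0.0, 0.174]
wrist_force: [-8.5, -0.5, 10.8]
opening: 0.104
grasp_force: 62.9
```

Emit:
servo_tool(
  series="1 0 0.002 0 0 0 0;1 0 0.002 0 0 0 0;1 0 0.002 0 0 0 0",
)

```text
time_s: 6.92
eef_pos: [0.436, 0.0846, 0.0938]
eef_rot: [-0.001, 0.985, 0.0, 0.174]
wrist_force: [-9.1, -2.4, 10.4]
opening: 0.111
grasp_force: 63.1
```

Emit:
servo_tool(
  series="1 0 0.002 0 0 0 0;1 0 0.002 0 0 0 0;1 0 0.002 0 0 0 0",
)

```text
time_s: 7.17
eef_pos: [0.436, 0.0824, 0.0938]
eef_rot: [-0.001, 0.985, 0.0, 0.174]
wrist_force: [-8.2, -4.2, 11.6]
opening: 0.109
grasp_force: 63.2
```

Emit:
servo_tool(
  series="1 0 0.002 0 0 0 0;1 0 0.002 0 0 0 0;1 0 0.002 0 0 0 0",
)

```text
time_s: 7.42
eef_pos: [0.436, 0.0807, 0.0937]
eef_rot: [-0.001, 0.985, 0.0, 0.174]
wrist_force: [-8.4, -0.8, 10.8]
opening: 0.106
grasp_force: 63.0
```

```bash
python3 -c "
from h import *
st()
c,P=cam('scene'); d,Q=cam('top'); a=cv2.resize(c['img'][225:275,300:370],None,fx=8,fy=8,interpolation=cv2.INTER_CUBIC); b=cv2.resize(d['img'][240:265,270:370],None,fx=8,fy=8,interpolation=cv2.INTER_CUBIC)
im=np.zeros((600,800,3),np.uint8); im[:400,:560]=a; im[400:,:]=b; save('s4.png',im)"
```

```text
7.42 q [-0.11 -0.07  2.3   0.07  0.57  1.4 ] pos [0.436  0.0807 0.0937] F [-8.4 -0.8 10.8] open 0.106 g 63.03790211677551
```

View pics/s4.png

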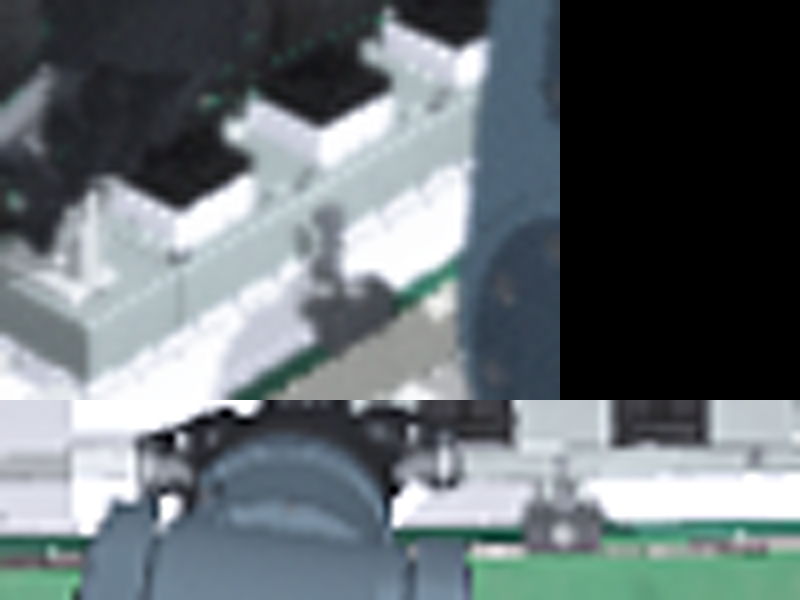

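The barrel at (563, 480) lines up with the station at (563, 535) in the top view, and the force has passed the detent, so the carrier is seated. Now release and rise.

Emit:
servo_tool(
  series="0.3 0 0 0 0 0 0;0.3 0 0 0 0 0 0;0.3 0 0 0 0 0 0;0.3 0 0 -0.02 0 0 0;0.5 0 0 -0.05 0 0 0;1 0 0 -0.07 0 0 0;1 0 0 -0.07 0 0 0;1 0 0 -0.07 0 0 0",
)

```text
time_s: 8.18
eef_pos: [0.4129, 0.0805, 0.1599]
eef_rot: [-0.001, 0.985, 0.0, 0.175]
wrist_force: [0.4, 0.5, -1.4]
opening: 0.002
grasp_force: 0.0
```

```bash
python3 -c "
from h import *
st(); rel([.427,.016,.12],20,.025)"
```

```text
8.18 q [-0.12 -0.3   2.31  0.06  0.78  1.41] pos [0.4129 0.0805 0.1599] F [ 0.4  0.5 -1.4] open 0.002 g 0.0
rel [-0.0004  0.0646  0.0172] [-0.09 -0.18 -0.01]
```

Emit:
servo_tool(
  series="1 0 0.03 0 0 0 0;1 0 0.0645 0 0 0 0;1 0 0.0645 0.008 0 0 0;1 0 0.0645 0.017 0 0 0;1 0 0.0645 0.017 0 0 0;1 -0.005 0.0645 0.031 0 0 0;1 -0.005 0.0645 0.031 0 0 0;1 -0.005 0.0645 0.031 0 0 0",
)

```text
time_s: 8.85
eef_pos: [0.4177, 0.0165, 0.127]
eef_rot: [-0.001, 0.985, 0.0, 0.173]
wrist_force: [0.9, -0.6, 1.9]
opening: -0.001
grasp_force: 0.5
```

```bash
python3 -c "
from h import *
st(); rel([.427,.016,.101],20,.025)"
```

```text
8.85 q [-0.33 -0.24  2.34  0.17  0.71  1.13] pos [0.4177 0.0165 0.127 ] F [ 0.9 -0.6  1.9] open -0.001 g 0.500741433352232
rel [-0.0002  0.0005  0.0027] [-0.14  0.1  -0.  ]
```

Emit:
servo_tool(
  series="1 -0.0007 0 0.002 0 0 0;1 -0.0007 0 0.002 0 0 0;1 -0.0007 0 0.002 0 0 0",
)

```text
time_s: 9.1
eef_pos: [0.4174, 0.0166, 0.1258]
eef_rot: [-0.001, 0.985, 0.001, 0.173]
wrist_force: [-9.4, -2.0, 15.0]
opening: 0.002
grasp_force: 8.8
```

Emit:
servo_tool(
  series="1 -0.0007 0 0.002 0 0 0;1 -0.0007 0 0.002 0 0 0;1 -0.0007 0 0.002 0 0 0",
)

```text
time_s: 9.35
eef_pos: [0.4167, 0.0167, 0.1239]
eef_rot: [-0.001, 0.985, 0.002, 0.171]
wrist_force: [-24.6, -2.0, 32.3]
opening: -0.0
grasp_force: 19.4
```

Bolt 1 is firm: 32 N without sinking. On to bolt 2.

Emit:
servo_tool(
  series="1 0.01 0 -0.028 0 0 0;1 0.01 0.04 -0.028 0 0 0;1 0.01 0.08 -0.028 0 0 0;1 0.01 0.08 -0.028 0 0 0;1 0.005 0.08 -0.016 0 0 0;1 0.0014 0.08 -0.005 0 0 0;1 0.0014 0.08 -0.004 0 0 0;1 0.0014 0.08 -0.004 0 0 0",
)

```text
time_s: 10.02
eef_pos: [0.4174, -0.0639, 0.1271]
eef_rot: [-0.001, 0.985, 0.0, 0.172]
wrist_force: [-1.7, -3.4, 3.6]
opening: 0.002
grasp_force: 1.8
```

Emit:
servo_tool(
  series="1 -0.0006 0 0.0015 0 0 0;1 -0.0006 0 0.0015 0 0 0;1 -0.0006 0 0.0015 0 0 0",
)

```text
time_s: 10.27
eef_pos: [0.4175, -0.0638, 0.1264]
eef_rot: [-0.001, 0.985, 0.001, 0.173]
wrist_force: [-10.5, -3.3, 13.2]
opening: -0.0
grasp_force: 8.2
```

Emit:
servo_tool(
  series="1 -0.0003 0 0.001 0 0 0;1 -0.0003 0 0.001 0 0 0;1 -0.0003 0 0.001 0 0 0",
)

```text
time_s: 10.52
eef_pos: [0.4173, -0.0638, 0.1257]
eef_rot: [-0.001, 0.985, 0.001, 0.172]
wrist_force: [-19.0, -3.0, 22.6]
opening: 0.001
grasp_force: 13.9
```

Bolt 2 is firm too (23 N). On to bolt 3.

Emit:
servo_tool(
  series="1 0.01 0 -0.028 0 0 0;1 0.01 0.04 -0.028 0 0 0;1 0.01 0.08 -0.028 0 0 0;1 0.01 0.08 -0.028 0 0 0;1 0.005 0.08 -0.014 0 0 0;1 0.001 0.08 -0.003 0 0 0;1 0.001 0.08 -0.0025 0 0 0;1 0.001 0.08 -0.0025 0 0 0",
)

```text
time_s: 11.18
eef_pos: [0.4175, -0.1429, 0.1268]
eef_rot: [-0.002, 0.985, -0.0, 0.172]
wrist_force: [0.9, 1.2, 0.4]
opening: 0.001
grasp_force: 0.0
```

Emit:
servo_tool(
  series="1 -0.0006 0 0.0015 0 0 0;1 -0.0006 0 0.0015 0 0 0;1 -0.0006 0 0.0015 0 0 0",
)

```text
time_s: 11.43
eef_pos: [0.418, -0.1435, 0.1261]
eef_rot: [-0.001, 0.985, 0.0, 0.173]
wrist_force: [-1.1, 0.3, 0.6]
opening: -0.0
grasp_force: 0.8
```

Emit:
servo_tool(
  series="1 -0.001 0 0.003 0 0 0;1 -0.001 0 0.003 0 0 0;1 -0.001 0 0.003 0 0 0",
)

```text
time_s: 11.68
eef_pos: [0.4179, -0.1438, 0.1226]
eef_rot: [-0.001, 0.985, 0.0, 0.173]
wrist_force: [-2.0, 0.6, 2.5]
opening: -0.003
grasp_force: 1.5
```

Emit:
servo_tool(
  series="1 -0.0007 0 0.002 0 0 0;1 -0.0014 0 0.004 0 0 0;1 -0.0014 0 0.004 0 0 0;1 -0.0014 0 0.004 0 0 0",
)

```text
time_s: 12.02
eef_pos: [0.4179, -0.1438, 0.1181]
eef_rot: [-0.001, 0.985, -0.0, 0.173]
wrist_force: [-0.4, -0.3, 1.6]
opening: 0.0
grasp_force: 1.0
```

Emit:
servo_tool(
  series="1 -0.0008 0 0.0025 0 0 0;1 -0.0014 0 0.004 0 0 0;1 -0.0014 0 0.004 0 0 0",
)

```text
time_s: 12.27
eef_pos: [0.4172, -0.1442, 0.1146]
eef_rot: [-0.001, 0.985, 0.001, 0.172]
wrist_force: [-25.5, 1.4, 31.2]
opening: -0.001
grasp_force: 18.9
```

Bolt 3 is the loose one: it sank about 10 mm and then stopped firmly. Back off, open partly, tilt to 45° and look.

```bash
python3 -c "
from h import *
rel([.39,-.144,.15],45,.015)"
```

```text
rel [-0.02   -0.0003 -0.0561] [-0.13 25.19  0.09]
```

Emit:
servo_tool(
  series="1 0.005 0 -0.02 0 0 0;1 0 0 -0.04 0 0 0;0.5 -0.02 0 -0.056 0 5 0;0.1 -0.02 0 -0.056 0 12 0;0.1 -0.02 0 -0.056 0 19 0;0.1 -0.02 0 -0.056 0 25 0;0.1 -0.02 0 -0.056 0 25 0;0.1 -0.02 0 -0.056 0 25 0",
)

```text
time_s: 12.93
eef_pos: [0.3841, -0.1495, 0.1616]
eef_rot: [-0.001, 0.924, -0.002, 0.381]
wrist_force: [0.2, -0.3, -0.5]
opening: 0.453
grasp_force: 0.0
```

```bash
python3 - <<'E'
from h import *
st()
for n in("top","scene"):
    c,P=cam(n); x,y,z=np.moveaxis(P,-1,0); dark=c["img"].max(-1)<75
    for lo,hi in((-.01,.045),(-.095,-.035),(-.172,-.115)):
        h=dark&(x>.41)&(x<.445)&(y>lo)&(y<hi)&(z>.086)&(z<.112); Q=P[h]; print(n,"bar",len(Q),Q.mean(0).round(4) if len(Q) else "")
        h=dark&(x>.41)&(x<.47)&(y>lo)&(y<hi)&(z>.057)&(z<.084); Q=P[h]; print(n," cap",len(Q),np.median(Q,0).round(4) if len(Q) else "")
    g=(x>.41)&(x<.48)&(y>.06)&(y<.11)&(z>.09)&(z<.112); Q=P[g]; print(n,"lug",len(Q),Q.mean(0).round(4) if len(Q) else "")
    if n=="scene": save("s5.png",cv2.resize(c["img"][180:290,280:420],None,fx=5,fy=5,interpolation=cv2.INTER_CUBIC))
rel([.427,-.144,.091],45,.013)
E
```

```text
12.93 q [-1.24 -0.48  2.58  0.93  0.98 -0.18] pos [ 0.3841 -0.1495  0.1616] F [ 0.2 -0.3 -0.5] open 0.453 g 0.0
top bar 25 [0.4291 0.0179 0.1012]
top  cap 98 [0.4473 0.016  0.0752]
top bar 11 [ 0.4292 -0.0605  0.1019]
top  cap 113 [ 0.4454 -0.0629  0.0758]
top bar 23 [ 0.4288 -0.1416  0.0916]
top  cap 108 [ 0.4457 -0.1423  0.0657]
top lug 46 [0.4449 0.0822 0.1022]
scene bar 32 [0.4265 0.0169 0.0985]
scene  cap 110 [0.4382 0.0213 0.0766]
scene bar 23 [ 0.4267 -0.0605  0.0977]
scene  cap 101 [ 0.4398 -0.0587  0.0761]
scene bar 0 
scene  cap 8 [ 0.4282 -0.1241  0.062 ]
scene lug 66 [0.4407 0.0823 0.0987]
rel [-0.0187 -0.0033  0.0668] [-0.26  0.34 -0.17]
```

View pics/s5.png

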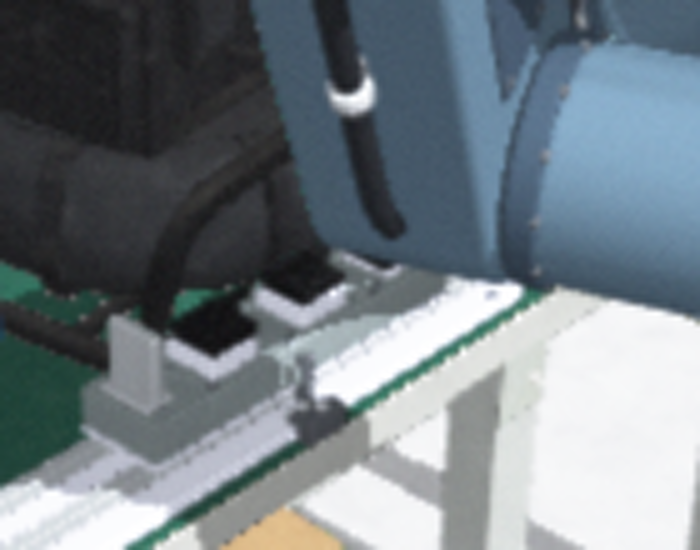

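The image shows the arm hiding bolt 3 and the barrel over the station at (315, 390). Bar 3 is measured at z = 0.0916 and the carrier has travelled 0.123. Joint 3 is at its range limit in this pulled-back pose; moving forward should relieve it.

Emit:
servo_tool(
  series="0.1 -0.008 -0.005 0.015 0 0 0;0.1 -0.018 -0.005 0.03 0 0 0;0.1 -0.018 -0.005 0.037 0 0 0;0.1 -0.018 -0.005 0.037 0 0 0;0.1 -0.018 -0.005 0.037 0 0 0",
)

```text
time_s: 13.45
eef_pos: [0.3978, -0.1408, 0.1218]
eef_rot: [-0.004, 0.925, 0.001, 0.38]
wrist_force: [0.6, -0.4, -0.2]
opening: 0.45
grasp_force: 0.0
```

```bash
python3 -c "
from h import *
st(); rel([.427,-.144,.091],45,.013)"
```

```text
13.45 q [-1.16 -0.28  2.57  1.07  0.83 -0.34] pos [ 0.3978 -0.1408  0.1218] F [ 0.6 -0.4 -0.2] open 0.45 g 0.0
rel [-0.0009  0.0034  0.0294] [-0.49  0.35 -0.07]
```

Emit:
servo_tool(
  series="0.1 -0.001 0.0034 0.01 0 0 0;0.1 -0.001 0.0034 0.02 0 0 0;0.1 -0.001 0.0034 0.029 0 0 0;0.1 -0.001 0.0034 0.029 0 0 0;0.1 -0.001 0.0034 0.029 0 0 0",
)

```text
time_s: 13.87
eef_pos: [0.4177, -0.1452, 0.1014]
eef_rot: [-0.003, 0.925, 0.001, 0.381]
wrist_force: [0.6, -0.3, 0.2]
opening: 0.45
grasp_force: 0.0
```

```bash
python3 -c "
from h import *
st(); rel([.427,-.144,.091],45,.013)"
```

```text
13.87 q [-1.09 -0.12  2.53  1.21  0.73 -0.46] pos [ 0.4177 -0.1452  0.1014] F [ 0.6 -0.3  0.2] open 0.45 g 0.0
rel [-0.0007 -0.0012  0.0009] [-0.37  0.26 -0.02]
```

Emit:
servo_tool(
  series="0.1 -0.0005 -0.0012 0.001 0 0 0;0.3 -0.0005 -0.0012 0.001 0 0 0;0.36 -0.0005 -0.0012 0.001 0 0 0;0.4 -0.0005 -0.0012 0.001 0 0 0;0.44 -0.0005 -0.0012 0.001 0 0 0;0.44 -0.0005 -0.0012 0.001 0 0 0",
)

```text
time_s: 14.37
eef_pos: [0.4178, -0.1448, 0.1004]
eef_rot: [-0.002, 0.925, 0.0, 0.381]
wrist_force: [-7.2, -0.3, 6.0]
opening: 0.282
grasp_force: 28.2
```

```bash
python3 -c "
from h import *
st(); rel([.427,-.144,.091],45,.013)"
```

```text
14.37 q [-1.08 -0.12  2.53  1.21  0.73 -0.47] pos [ 0.4178 -0.1448  0.1004] F [-7.2 -0.3  6. ] open 0.282 g 28.158138692378998
rel [-0.0002 -0.0008  0.0001] [-0.24  0.22 -0.05]
```

Emit:
servo_tool(
  series="0.44 0.0021 0 0 0 0 0;0.44 0.0041 0 0.0001 0 0 0;0.44 0.0061 0 0.0003 0 0 0;0.44 0.0081 0 0.0005 0 0 0;0.44 0.0081 0 0.0005 0 0 0",
)

```text
time_s: 14.78
eef_pos: [0.424, -0.1448, 0.1058]
eef_rot: [-0.002, 0.925, 0.0, 0.381]
wrist_force: [-9.2, 0.1, 7.7]
opening: 0.288
grasp_force: 28.3
```

```bash
python3 - <<'E'
from h import *
st()
c,P=cam("scene"); d,Q=cam("top")
x,y,z=np.moveaxis(Q,-1,0); m=(d["img"].max(-1)<75)&(x>.41)&(x<.47)&(y>-.17)&(y<-.12)&(z>.05)&(z<.11)
print(m.sum(),Q[m][::4].round(3).tolist())
E
```

```text
14.78 q [-1.06 -0.13  2.52  1.2   0.72 -0.43] pos [ 0.424  -0.1448  0.1058] F [-9.2  0.1  7.7] open 0.288 g 28.324345350265503
103 [[0.461, -0.126, 0.07], [0.461, -0.14, 0.061], [0.46, -0.152, 0.073], [0.458, -0.13, 0.064], [0.457, -0.142, 0.071], [0.457, -0.156, 0.063], [0.454, -0.132, 0.073], [0.453, -0.145, 0.075], [0.454, -0.159, 0.064], [0.451, -0.136, 0.069], [0.45, -0.149, 0.067], [0.447, -0.135, 0.072], [0.447, -0.149, 0.072], [0.444, -0.135, 0.072], [0.444, -0.149, 0.067], [0.441, -0.136, 0.066], [0.441, -0.149, 0.064], [0.437, -0.164, 0.105], [0.435, -0.139, 0.095], [0.435, -0.152, 0.098], [0.432, -0.132, 0.101], [0.431, -0.145, 0.1], [0.43, -0.137, 0.079], [0.43, -0.151, 0.069], [0.427, -0.141, 0.075], [0.427, -0.154, 0.076]]
```

Emit:
servo_tool(
  series="0.44 0.002 0 -0.0003 0 0 0;0.44 0.004 0 0.0001 0 0 0;0.44 0.006 0 0.0006 0 0 0;0.44 0.0079 0 0.0011 0 0 0;0.44 0.0099 0 0.0019 0 0 0;0.44 0.0118 0 0.0026 0 0 0;0.44 0.0136 0 0.0035 0 0 0;0.44 0.0154 0 0.0044 0 0 0;0.44 0.0154 0 0.0044 0 0 0",
)

```text
time_s: 15.63
eef_pos: [0.4384, -0.1446, 0.1134]
eef_rot: [-0.002, 0.925, 0.001, 0.381]
wrist_force: [-4.9, -1.0, 3.9]
opening: 0.289
grasp_force: 28.4
```

```bash
python3 - <<'E'
from h import *
st()
E
```

```text
15.63 q [-1.01 -0.12  2.49  1.2   0.7  -0.37] pos [ 0.4384 -0.1446  0.1134] F [-4.9 -1.   3.9] open 0.289 g 28.446285724639893
```

Emit:
servo_tool(
  series="0.44 0.0018 0 0.001 0 0 0;0.44 0.0035 0 0.002 0 0 0;0.44 0.0052 0 0.0032 0 0 0;0.44 0.0068 0 0.0044 0 0 0;0.44 0.0084 0 0.0057 0 0 0;0.44 0.0099 0 0.0071 0 0 0;0.44 0.0099 0 0.0071 0 0 0",
)

```text
time_s: 16.22
eef_pos: [0.4505, -0.1445, 0.1154]
eef_rot: [-0.003, 0.925, 0.0, 0.381]
wrist_force: [-3.7, 0.1, 5.6]
opening: 0.287
grasp_force: 28.8
```

```bash
python3 - <<'E'
from h import *
st()
E
```

```text
16.22 q [-0.97 -0.1   2.46  1.21  0.67 -0.35] pos [ 0.4505 -0.1445  0.1154] F [-3.7  0.1  5.6] open 0.287 g 28.76400589942932
```

Emit:
servo_tool(
  series="0.44 0.0015 0 0.0015 0 0 0;0.44 0.0029 0 0.0029 0 0 0;0.44 0.0042 0 0.0044 0 0 0;0.44 0.0054 0 0.006 0 0 0;0.44 0.0054 0 0.006 0 0 0;0.44 0.0054 0 0.006 0 0 0",
)

```text
time_s: 16.72
eef_pos: [0.4585, -0.1445, 0.115]
eef_rot: [-0.003, 0.925, 0.001, 0.381]
wrist_force: [-2.8, 0.2, 5.8]
opening: 0.292
grasp_force: 28.9
```

```bash
python3 - <<'E'
from h import *
st()
d,Q=cam("top"); c,P=cam("scene")
x,y,z=np.moveaxis(Q,-1,0); dark=d["img"].max(-1)<75
g=(x>.41)&(x<.48)&(y>.06)&(y<.11)&(z>.09)&(z<.112); print("lug",Q[g].mean(0).round(4))
m=dark&(x>.41)&(x<.49)&(y>-.17)&(y<-.12)&(z>.05)&(z<.13); print(m.sum(),Q[m][::3].round(3).tolist())
for lo,hi in((-.01,.045),(-.095,-.035)):
    h=dark&(x>.41)&(x<.47)&(y>lo)&(y<hi)&(z>.057)&(z<.084); print("cap",np.median(Q[h],0).round(4))
a=cv2.resize(d["img"][215:265,290:390],None,fx=6,fy=6,interpolation=cv2.INTER_CUBIC); b=cv2.resize(c["img"][190:280,280:400],None,fx=3.3,fy=3.3)
im=np.zeros((600,600,3),np.uint8); im[:300]=a; im[300:300+297,:396]=b; save("s6.png",im)
E
```

```text
16.72 q [-0.94 -0.08  2.44  1.23  0.65 -0.35] pos [ 0.4585 -0.1445  0.115 ] F [-2.8  0.2  5.8] open 0.292 g 28.904126286506653
lug [0.4435 0.0825 0.1007]
81 [[0.476, -0.156, 0.106], [0.469, -0.155, 0.113], [0.467, -0.133, 0.106], [0.467, -0.143, 0.103], [0.466, -0.152, 0.107], [0.462, -0.122, 0.122], [0.463, -0.139, 0.106], [0.463, -0.149, 0.108], [0.461, -0.167, 0.12], [0.46, -0.139, 0.104], [0.464, -0.153, 0.069], [0.46, -0.139, 0.076], [0.457, -0.146, 0.102], [0.456, -0.155, 0.108], [0.455, -0.14, 0.094], [0.456, -0.151, 0.078], [0.452, -0.157, 0.121], [0.451, -0.143, 0.096], [0.452, -0.154, 0.085], [0.449, -0.137, 0.092], [0.448, -0.146, 0.093], [0.448, -0.156, 0.091], [0.445, -0.147, 0.09], [0.444, -0.155, 0.098], [0.442, -0.143, 0.088], [0.442, -0.153, 0.09], [0.439, -0.14, 0.088]]
cap [0.4471 0.016  0.0761]
cap [ 0.4453 -0.0628  0.0754]
```

View pics/s6.png

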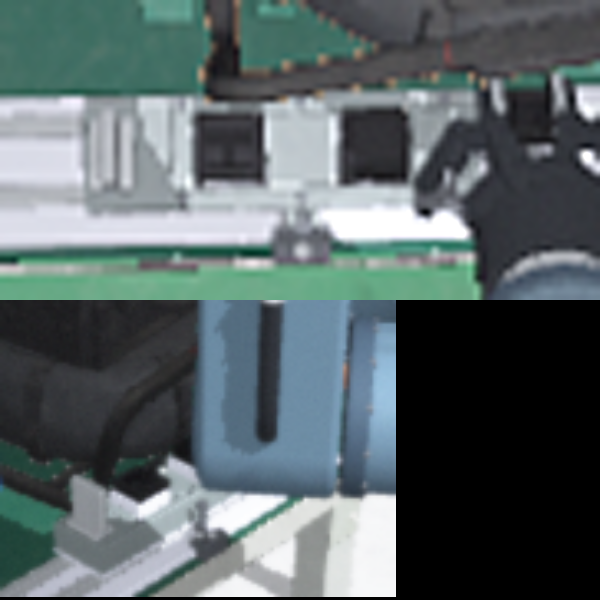

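The image shows carrier barrel and station aligned at (300, 220), caps 1 and 2 shut, and cap 3 held open by the fingers at (530, 110). The bar is at about (0.466, 0.105), which matches 55°, and the tool pushes down slightly, so the bolt stays sunk.

```bash
python3 -c "
from h import *
st(); print(ctrl.hand_in())"
```

```text
16.82 q [-0.94 -0.08  2.44  1.23  0.66 -0.35] pos [ 0.4584 -0.1445  0.115 ] F [-2.4 -0.4  5.2] open 0.287 g 28.901972472667694
the job is handed in; nothing more can be done
None
```

I handed the job in at 16.8 s, with no verdict returned: the carrier is in its notch, bolts 1 and 2 tapped firm, loose bolt 3 sank about 10 mm and stayed down, and I was still holding its cap open at about 55°.

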